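Pack the pipe-fitting kit into the toolbox

TASK

First put every white pipe fitting that lies on the bench into the grey parts tray, where the brass plugs already are; then carry the tray by its handle, level and with everything still in it, into the large bay of the open toolbox and set it down without dropping it. Also lift the grey ring nut off its hook, without letting it fall on the bench, and put it in the small bay. When both are in and nothing stands above the rim, shut the lid fully, and leave the bottle, carton and screwdriver alone.

Things in the scene. Friction and masses are not known exactly. Their poses are not given: they have to be found in the camera images.
- tray_grip (a point): grey open parts tray (loose, about 0.25 kg), 130 mm (own x) by 170 mm (own y), walls 28 mm high and 4 mm thick, floor 4 mm thick. A low wall (24 mm) along its y divides it into two halves, each 58 mm wide inside; in the middle stands a plate handle, 12 mm thick in x, 50 mm long in y, its top 85 mm above the tray's underside. This point is in the handle, on the tray's middle, 72 mm above its underside; z up.
- coupling1_c (a point): white plastic pipe coupling, an eight-sided short cylinder 30 mm across and 28 mm tall, standing on its end on the bench (loose); point at its centre, z along its axis (up when standing). It may be absent (None from the start).
- coupling2_c (a point): white plastic pipe coupling, an eight-sided short cylinder 30 mm across and 28 mm tall, standing on its end on the bench (loose); point at its centre, z along its axis (up when standing). It may be absent (None from the start).
- elbow1_c (a point): white plastic 90 degree pipe elbow lying flat (loose), 27 mm thick; point where the axes of its two round legs cross, 13.5 mm above what it lies on; the legs run 29 mm along its own +x and +y, each leg ends in a collar of 27 mm diameter reaching from 12 to 29 mm from this point. It may be absent (None from the start).
- elbow2_c (a point): white plastic 90 degree pipe elbow lying flat (loose), 27 mm thick; point where the axes of its two round legs cross, 13.5 mm above what it lies on; the legs run 29 mm along its own +x and +y, each leg ends in a collar of 27 mm diameter reaching from 12 to 29 mm from this point. It may be absent (None from the start).
- plug1_c (a point): small brass hexagon-headed plug (18 mm across, 16 mm tall) that already stands loose in the tray; point at its centre.
- plug2_c (a point): small brass hexagon-headed plug (18 mm across, 16 mm tall) that already stands loose in the tray; point at its centre.
- plug3_c (a point): small brass hexagon-headed plug (18 mm across, 16 mm tall) that already stands loose in the tray; point at its centre.
- nut_c (a point): large grey plastic union ring nut (loose, about 50 g): a ring of 56 mm outside diameter, 30 mm hole, 19 mm wide, hanging upright on the hook through its hole; point at the ring's centre, z along its axis (level, along the hook, while it hangs).
- hook_tip (a point): tip of the fixed steel stand's hook, 212 mm above the bench. The round bar (7 mm thick) runs level at 200 mm height from the post along the stand's own -x (this point's -x) and over its last 16 mm rises 12 mm to this tip, 76 mm from the axis of the post (16 mm thick, top at 218 mm). The nut hangs 40 mm behind the tip. Lifted about 17 mm, the hole of the nut passes over the tip as it is moved along own -x.
- case: black toolbox, fixed, open on top: 175 mm (own x) by 300 mm (own y), 105 mm high, walls and floor 5 mm thick; origin under its centre on the bench. A wall 55 mm high (from the bench) across it at own y = -47.5 mm divides it into a large bay (own y -45 to +145 mm) for the tray and a small bay (own y -145 to -50 mm) for the nut.
- bay_large (a point): middle of the floor of the large bay, 5 mm above the bench; axes as the toolbox.
- bay_small (a point): middle of the floor of the small bay, 5 mm above the bench; axes as the toolbox.
- lid (a joint): angle of the toolbox's yellow lid (rad): 0 shut, about 1.5 to 1.7 at the start (standing open), 1.8 at most. The stiff hinge holds the lid where it is left (about 0.3 N m to move it).
- lid_hinge (a point): middle of the lid's hinge line on the far (own +x) rim of the toolbox, 105.5 mm above the bench, at the lid's inner face; the axis is the toolbox's y. From here the flat lid, 8 mm thick and 300 mm wide, reaches 175 mm, and its tab 195 mm. The axes turn with the lid: own -x runs along the lid to its tab, own z is the outward normal of the lid (up when shut).
- lid_tab (a point): middle of the pull tab (70 mm wide, 22 mm long, 8 mm thick) on the lid's free edge, 184 mm from the hinge; axes turn with the lid.
- bottle: bystander: clear bottle with a blue cap, 64 mm diameter, 190 mm high, origin under it.
- carton: bystander: small cardboard carton 120 x 170 x 90 mm, origin under it.
- screwdriver: bystander: screwdriver lying on the bench.
Mind the look-alikes: they are no part of the job. What is meant by the part that bears nut_c is not orange, and is the smaller of those in its own colour. Leave any red look-alike of the part that bears coupling2_c alone.

How it is judged:
By the outcome, as a careful person would: the job done as asked, in the order asked, and still so for the second after the job is handed in, with the robot touching nothing.
Of coupling1, coupling2, elbow1, elbow2 only 2 to 4 are there at a start; the rules pass over those that are not, and their reading is None.
At some moment in a run one of coupling1, coupling2, elbow1, elbow2 may be knocked a few centimetres aside while the robot is not near it.
It also fails if it takes over 210 s, if anything falls off the work surface, if the arm or the gripper's body presses on something with over 40 N, if the wrist force passes 120 N, or if a joint passes its speed limit or range.

ROBOT

A 6-joint arm with a two-finger parallel gripper is mounted at the origin on the work surface. World frame = base frame: x ahead of the robot, y to its left, z up, the work surface at z = 0. Lengths are in m, angles in rad, forces in N, time in s.
With the tool pointing down it reaches from about 0.35 to 0.925 m from the base axis. Payload 6.4 kg.
Tool frame: the origin (TCP) lies between the finger pads; the fingertips stand 11 mm ahead of it and the grasp point (between the pads) lies 8 mm behind it; z points along the fingers, y is the line along which they close (so a half turn about z gives the same grasp; the last joint's range is limited). The gripper opens to 85 mm and grips with 20 to 120 N. Pads are 22 mm wide; open, the fingers measure 114 mm over their backs; the gripper's body (76 mm by 85 mm) begins 54 mm behind the grasp point. The pads swing forward as they close: fully open they stand 13 mm farther back than shut.
Start: joints at [-0.174, 0.245, 1.558, -0, 1.339, -0.174], TCP at [0.65, 0, 0.212] pointing down, gripper open.
Joint ranges: [-3.13, 3.13], [-1.02, 2.26], [0.13, 2.54], [-0.95, 4.09], [0.21, 2.88], [-2.74, 2.74]. Speed limits (rad/s): [2.57, 2.57, 3.14, 3.14, 3.14, 3.14].

INTERFACE

Orientations are given as a unit quaternion [x, y, z, w].
In Python, from bench import robot, get_image, workorder gives the robot as it stands. The module is installed in compiled form; this text tells all that it offers. Calls block until the motion is done:
- robot.move_to(position, orientation): joint-space move of the TCP to a pose.
- robot.move_straight(position, frame=None, speed=0.15): straight line of the TCP; frame=None keeps the orientation; speed is the mean speed in m/s.
- robot.movej(angles): joint-space move.
- robot.move_gripper(opening): finger opening in m; the grip force is fixed at half the most; returns when the fingers have stopped.
- robot.pause(seconds).
- robot.solve_ik(position, orientation): joint angles nearest the present ones, or None.
- robot.get_obs(): the state.
- get_image(name): name is "scene" or "side" or "wrist"; returns a dict with "color" (480x640x3 uint8, blue, green, red), "fx", "fy", "cx", "cy" (pixels), "world_from_camera" (4x4, takes a point from camera to world coordinates). Camera axes: x right, y up, looking along -z (the intrinsics and any distortion apply to the point x, -y, -z); pixel columns grow to the right and rows downward; lengths in m; the calibration is good to about 2 mm. A picture is of the moment at which its call begins. There is no depth.
A pose or a line that the arm cannot do raises robot.MotionError and nothing moves.
- workorder.finish_job(): hands the job in; it is judged then, once.
The state is a dict: "time": time; "joints": joint angles; "joint_velocities": joint speeds; "effort": joint torques, N m; "position": TCP position; "tcp_rot": TCP orientation; "contact_force": force on the tool from outside, world axes, zero at the start; "ft_torque": the same for the moment, N m; "finger_gap": finger opening in m; "grasp_force": force on a finger pad.
Only numpy, scipy, OpenCV 4.12 (cv2) and the standard library are available. Lean on these libraries where they do the work, as an engineer would, in place of code of your own. Each camera call takes 0.05 s, during which the arm holds its last target. There are 200 camera calls.

## Working session

There is one attempt and no reset: what is moved stays moved. The work goes in short steps, each a Python script; the robot and the scene stay as the last script left them, time stands still between calls to the robot, and variables do not carry over. Pictures are saved under pics/ and viewed, at most 14 in all, crops included, and the job is handed in when it is done.

```bash
mkdir -p pics
cat > h.py <<'E'
import numpy as np, cv2
from scipy.spatial.transform import Rotation as R
from bench import robot, get_image, workorder
def shot(name,fn=None):
    im=get_image(name)
    if fn: cv2.imwrite('pics/'+fn,im['color'])
    np.savez('last_%s.npz'%name,**{k:im[k] for k in im})
    return im
def load(name): return dict(np.load('last_%s.npz'%name))
def ray(im,u,v):
    T=np.array(im['world_from_camera']); d=T[:3,:3]@np.array([(u-im['cx'])/im['fx'],-(v-im['cy'])/im['fy'],-1.]); return T[:3,3],d
def onz(im,u,v,z):
    o,d=ray(im,u,v); return o+d*(z-o[2])/d[2]
def proj(im,p):
    T=np.linalg.inv(np.array(im['world_from_camera'])); c=T[:3,:3]@np.array(p)+T[:3,3]
    return im['cx']+im['fx']*c[0]/-c[2], im['cy']-im['fy']*c[1]/-c[2]
def two(a,pa,b,pb):
    o1,d1=ray(a,*pa);o2,d2=ray(b,*pb)
    s=np.linalg.lstsq(np.c_[d1,-d2],o2-o1,rcond=None)[0]
    p,q=o1+s[0]*d1,o2+s[1]*d2
    return (p+q)/2,np.linalg.norm(p-q)
def down(yaw):  # tool z down, tool y (closing line) at world angle yaw
    y=np.array([np.cos(yaw),np.sin(yaw),0]);z=np.array([0,0,-1.]);x=np.cross(y,z)
    return R.from_matrix(np.c_[x,y,z]).as_quat()
E
python3 - <<'E'
from h import *
for n in ('scene','side','wrist'):
    im=shot(n,n+'0.png'); print(n,[k for k in im],im['fx'],im['cx'],im['cy'],np.round(im['world_from_camera'],3).tolist())
o=robot.get_obs(); print(o['time'],o['tcp_rot'],o['position'],o['contact_force'])
E
```

```text
scene ['color', 'fx', 'fy', 'cx', 'cy', 'world_from_camera'] 548.9017106707656 318.2223543585532 226.19882600004993 [[-0.039, -0.639, 0.768, 1.641], [0.999, -0.018, 0.036, 0.059], [-0.009, 0.769, 0.64, 1.015], [0.0, 0.0, 0.0, 1.0]]
side ['color', 'fx', 'fy', 'cx', 'cy', 'world_from_camera'] 473.3887097588491 325.17192024500116 236.21884213689472 [[0.915, 0.318, -0.25, 0.298], [-0.404, 0.709, -0.578, -0.625], [-0.007, 0.629, 0.777, 1.02], [0.0, 0.0, 0.0, 1.0]]
wrist ['color', 'fx', 'fy', 'cx', 'cy', 'world_from_camera'] 383.25886439822773 320.23874160737574 244.05828311698434 [[1.0, -0.002, 0.002, 0.649], [0.002, 0.959, 0.285, 0.073], [-0.002, -0.285, 0.959, 0.372], [0.0, 0.0, 0.0, 1.0]]
0.15 [ 7.07111754e-01  7.07101402e-01 -4.34871844e-04 -6.20146421e-04] [6.49540843e-01 7.02533448e-05 2.10727163e-01] [-0.79618496 -0.18182628  0.57222065]
```

View pics/scene0.png

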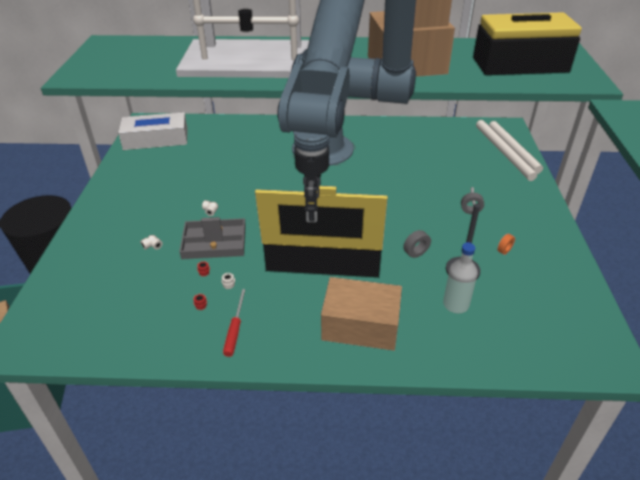

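View pics/side0.png

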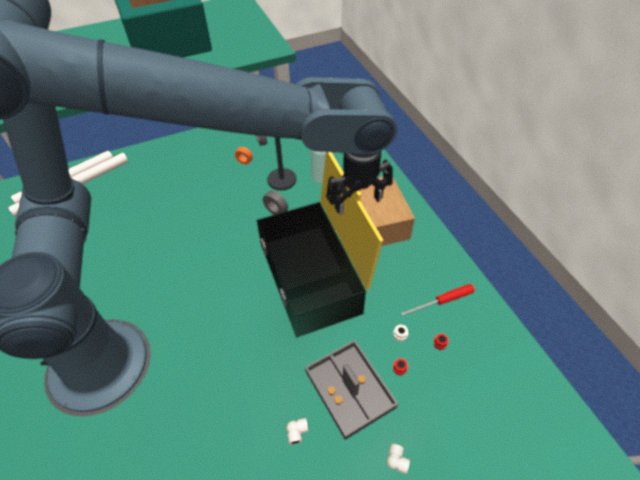

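Candidates (scene pixels):
- **White fittings:** elbows at (209,208) and (151,243), and a coupling at (228,280). The red ones at (204,268) and (200,302) are look-alikes.
- **Nut:** the grey ring on the hook at (472,203). The grey ring lying at (418,243) is larger and the one at (507,244) is orange, so both are excluded.

Next I'll check from close by.

Run:
```python
from h import *
s=load('scene');d=load('side')
for n,a,b,z in (('el1',(209,208),(297,430),.013),('el2',(151,243),(398,459),.013),('cp',(228,280),(401,332),.014),('tray',(213,240),(351,390),.02)):
    print(n,onz(s,*a,z).round(3),onz(d,*b,z).round(3))
print('nut',onz(s,472,203,.19).round(3))
for p in ((258,220),(298,335),(364,293)): print('case',onz(d,*p,.105).round(3))
t=onz(d,351,390,.02)
robot.move_to([t[0]+.0,t[1]-.03,.33],down(0)); 
im=shot('wrist','w1.png'); print(np.round(im['world_from_camera'],3).tolist())
robot.move_to([.60,.20,.36],down(0)); 
im=shot('wrist','w2.png'); print(np.round(im['world_from_camera'],3).tolist(),robot.get_obs()['time'])
```

```text
el1 [ 0.363 -0.327  0.013] [ 0.362 -0.322  0.013]
el2 [ 0.524 -0.457  0.013] [ 0.524 -0.455  0.013]
cp [ 0.661 -0.22   0.014] [ 0.667 -0.215  0.014]
tray [ 0.515 -0.285  0.02 ] [ 0.498 -0.294  0.02 ]
nut [0.551 0.388 0.19 ]
case [0.457 0.175 0.105]
case [ 0.43  -0.169  0.105]
case [ 0.606 -0.132  0.105]
[[1.0, -0.003, 0.0, 0.498], [0.003, 0.959, 0.284, -0.25], [-0.001, -0.284, 0.959, 0.491], [0.0, 0.0, 0.0, 1.0]]
[[1.0, -0.0, 0.001, 0.6], [0.0, 0.958, 0.286, 0.272], [-0.001, -0.286, 0.958, 0.521], [0.0, 0.0, 0.0, 1.0]] 3.5917
```

View pics/w1.png

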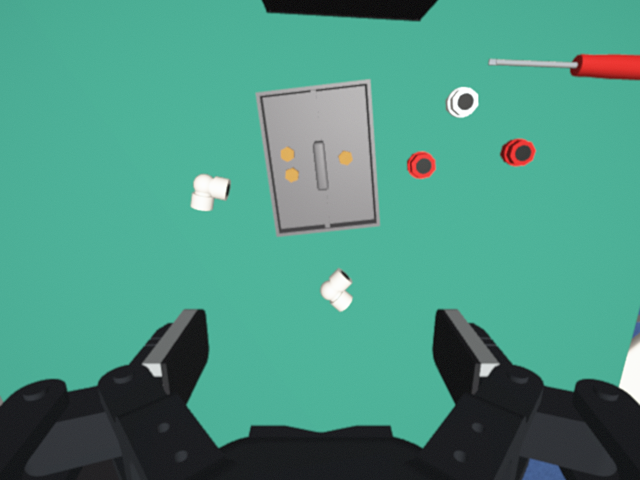

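View pics/w2.png

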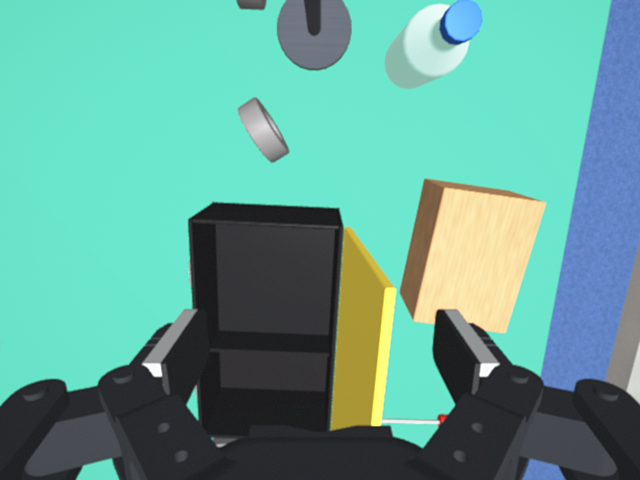

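The wrist view w1 confirms what is there:
- Elbows at (207,190) and (337,290), and the white coupling at (462,102). There is no fourth fitting.
- Tray corners at (257,94), (371,81), (379,226) and (279,235).

w2 shows the box's large bay on the +y side, with the lid on the +x side. Next I'll measure the tray and fittings and pick the first elbow.

```bash
cat >> h.py <<'E'
def white(im):
    c=im['color'].astype(int); m=((c.min(2)>150)&(c.max(2)-c.min(2)<45)).astype(np.uint8)
    m=cv2.morphologyEx(m,cv2.MORPH_CLOSE,np.ones((5,5)))
    return cv2.findContours(m,cv2.RETR_EXTERNAL,cv2.CHAIN_APPROX_NONE)[0]
def blob(im,near,z=.0135,rad=.07):
    best=None
    for c in white(im):
        if cv2.contourArea(c)<60: continue
        P=np.array([onz(im,u,v,z)[:2] for u,v in c[:,0]]); q=P.mean(0)
        r=np.linalg.norm(q-near)
        if r<rad and (best is None or r<best[0]): best=(r,P)
    return None if best is None else best[1]
def elbow(im,near,rad=.07):
    P=blob(im,near,rad=rad)
    if P is None: return None
    (c,wh,a)=cv2.minAreaRect((P*1e4).astype(np.float32)); c=np.array(c)/1e4; a=np.deg2rad(a)
    # centroid of area
    m=cv2.moments((P*1e4).astype(np.float32).reshape(-1,1,2)); g=np.array([m['m10'],m['m01']])/m['m00']/1e4
    e1=np.array([np.cos(a),np.sin(a)]);e2=np.array([-e1[1],e1[0]]); w=c-g  # w points to the empty quadrant
    qs=[(e1,e2),(e2,-e1),(-e1,-e2),(-e2,e1)]
    x,y=max(qs,key=lambda q:w@(q[0]+q[1]))
    return c-7.75e-3*(x+y),np.arctan2(x[1],x[0]),np.array(wh)/1e4
def ok(pos,yaw,ref=None):
    """joint-nearest of the two equivalent yaws"""
    q0=np.array(robot.get_obs()['joints']) if ref is None else ref; b=None
    for k in (-1,0,1):
        q=robot.solve_ik(list(pos),down(yaw+k*np.pi).tolist())
        if q is not None:
            d=np.abs(np.array(q)-q0).max()
            if b is None or d<b[0]: b=(d,yaw+k*np.pi,q)
    return b
E
python3 - <<'E'
from h import *
robot.move_to([.498,-.32,.33],down(0).tolist()); im=shot('wrist')
C=[onz(im,*p,.028)[:2] for p in ((257,94),(371,81),(379,226),(279,235))]
c=np.array(C); print(c.round(4),'ctr',c.mean(0), np.linalg.norm(c-np.roll(c,1,0),axis=1))
g=im['color'].astype(int); m=((g.max(2)-g.min(2)<22)&(g.min(2)>60)&(g.max(2)<190)).astype(np.uint8)
cs=cv2.findContours(cv2.morphologyEx(m,cv2.MORPH_CLOSE,np.ones((7,7))),0,2)[0]
for k in cs:
    if cv2.contourArea(k)>8000:
        q=cv2.boxPoints(cv2.minAreaRect(k)); print('box',q.round(0).tolist(),cv2.contourArea(k))
        W=np.array([onz(im,u,v,.028)[:2] for u,v in k[:,0]])
        print(cv2.minAreaRect((W*1e3).astype(np.float32)))
print(onz(im,320,147,.085),onz(im,321,189,.085))
for n in ((.362,-.325),(.524,-.456)): print(elbow(im,n))
P=blob(im,(.665,-.217),.02); print(P.min(0),P.max(0))
E
```

```text
[[ 0.4262 -0.2077]
 [ 0.5544 -0.1937]
 [ 0.5712 -0.3607]
 [ 0.4465 -0.3727]] ctr [ 0.49956012 -0.28368341] [0.16625639 0.12902126 0.16785504 0.12531119]
box [[256.0, 95.0], [369.0, 83.0], [385.0, 227.0], [272.0, 239.0]] 15455.5
((497.9486999511719, -286.1135559082031), (128.9012451171875, 168.4636688232422), 6.365621089935303)
[ 0.49756203 -0.26320967  0.085     ] [ 0.49874356 -0.30644492  0.085     ]
(array([ 0.35249817, -0.31664021]), np.float64(-1.792257878827052), array([0.04679962, 0.04210059]))
(array([ 0.51321331, -0.45815906]), np.float64(-0.7435463871297714), array([0.04362545, 0.04633767]))
[ 0.64342588 -0.2347509 ] [ 0.67948359 -0.20201376]
```

Run:
```python
from h import *
ims=[]
for near in ((.36,-.325),(.52,-.457)):
    robot.move_to([near[0]+.0,near[1]-.02,.2],down(0).tolist()); im=shot('wrist')
    r=elbow(im,near); print(r)
    p,a,_=r; v=im['color'].copy()
    for k,L in ((0,29),(np.pi/2,29)):
        q=p+L*1e-3*np.array([np.cos(a+k),np.sin(a+k)])
        cv2.line(v,*[tuple(int(round(t)) for t in proj(im,[*s,.0135])) for s in (p,q)],(0,0,255) if k==0 else (255,0,0),1)
    u,w=[int(t) for t in proj(im,[*p,.0135])]
    w=min(max(w,100),380);u=min(max(u,100),540)
    ims.append(cv2.resize(v[w-75:w+75,u-75:u+75],(400,400)))
cv2.imwrite('pics/el.png',np.hstack(ims))
```

```text
(array([ 0.35412051, -0.31651717]), np.float64(-1.783890759314241), array([0.04562099, 0.04351861]))
(array([ 0.51169803, -0.45657449]), np.float64(-0.7685908205999037), array([0.04167883, 0.04435262]))
```

View pics/el.png

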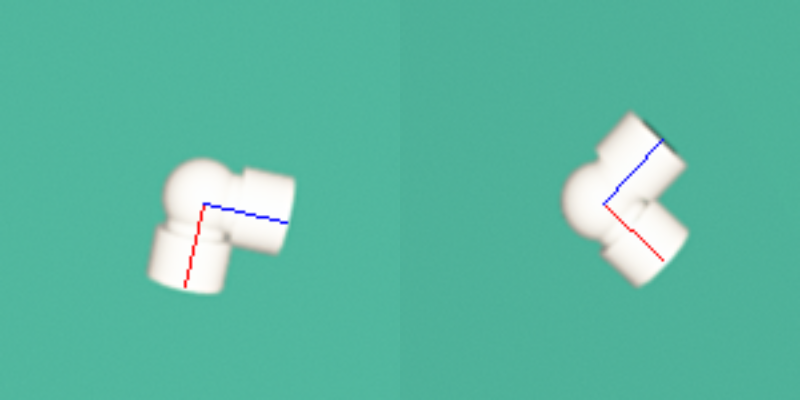

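The overlay fits both elbows: corners at about (203,204) and (604,204) in the crop, with the legs lying along their collars. Picking elbow 1 now.

```bash
cat >> h.py <<'E'
TC=np.array([.498,-.2855]); TA=np.deg2rad(6.3)
def tray(x,y): 
    c,s=np.cos(TA),np.sin(TA); return TC+np.array([c*x-s*y,s*x+c*y])
def st():
    o=robot.get_obs(); return round(o['time'],1),np.round(o['position'],4).tolist(),'F',np.round(o['contact_force'],1).tolist(),'gap',round(o['finger_gap'],4),'g',round(o['grasp_force'],1)
def carry(g,yaw,zg,t,tyaw,zr,w0,w1):
    b=ok([*g,.12],yaw); robot.move_to([*g,.12],down(b[1]).tolist()); robot.move_gripper(w0)
    robot.move_straight([*g,zg],speed=.1); print(st())
    robot.move_gripper(0.0); print('grip',st())
    robot.move_straight([*g,.14],speed=.2); print('up',st())
    # turn by the known rotation
    n=b[1]+(tyaw-yaw)
    robot.move_to([*t,.14],down(n).tolist()); robot.move_straight([*t,zr],speed=.12); print('low',st())
    robot.move_gripper(w1); robot.move_straight([*t,.16],speed=.2); print('out',st())
E
python3 - <<'E'
from h import *
robot.move_gripper(.06)
near=np.array([.36,-.325]); robot.move_to([.36,-.345,.2],down(0).tolist()); im=shot('wrist')
p,a,_=elbow(im,near); print(p,a)
u=a+np.pi/2; du=np.array([np.cos(u),np.sin(u)])
carry(p+.026*du,u+np.pi/2,.012,tray(.0203+.026,-.046),TA+np.pi/2,.031,.045,.037)
shot('side','s1.png');im=shot('wrist','w3.png')
E
```

```text
[ 0.35414104 -0.3164758 ] -1.7840576063565345
(11.3, [0.38, -0.3225, 0.0127], 'F', [0.0, -0.7, -0.3], 'gap', 0.0453, 'g', 0.0)
grip (11.8, [0.3796, -0.322, 0.0121], 'F', [-0.1, -0.2, 0.5], 'gap', 0.0003, 'g', 0.0)
up (12.6, [0.379, -0.3212, 0.1388], 'F', [0.2, 0.9, -2.0], 'gap', -0.0001, 'g', 0.0)
low (14.3, [0.5497, -0.3267, 0.0321], 'F', [-0.1, 0.5, 0.1], 'gap', 0.0001, 'g', 0.0)
out (15.6, [0.5483, -0.3255, 0.1585], 'F', [0.2, -1.2, 0.2], 'gap', 0.0368, 'g', 0.0)
```

View pics/w3.png

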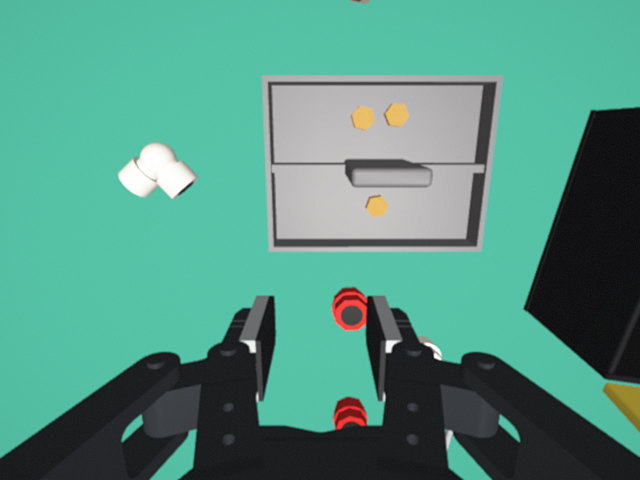

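Run:
```python
from h import *
s=load('side')
for n in ((.36,-.325),(.52,-.457)):
    r=elbow(s,n,.1); print(n,r)
robot.move_to([.37,-.35,.2],down(0).tolist()); im=shot('wrist','w4.png'); print(elbow(im,(.36,-.325),.15))
```

```text
(0.36, -0.325) (array([ 0.35719132, -0.31162976]), np.float64(-1.7990255037891614), array([0.04139687, 0.04284086]))
(0.52, -0.457) (array([ 0.51608275, -0.45318063]), np.float64(-0.7804914222470317), array([0.04557024, 0.04311063]))
(array([ 0.35380505, -0.3165714 ]), np.float64(-1.7718025379683167), array([0.04554361, 0.04366917]))
```

View pics/w4.png

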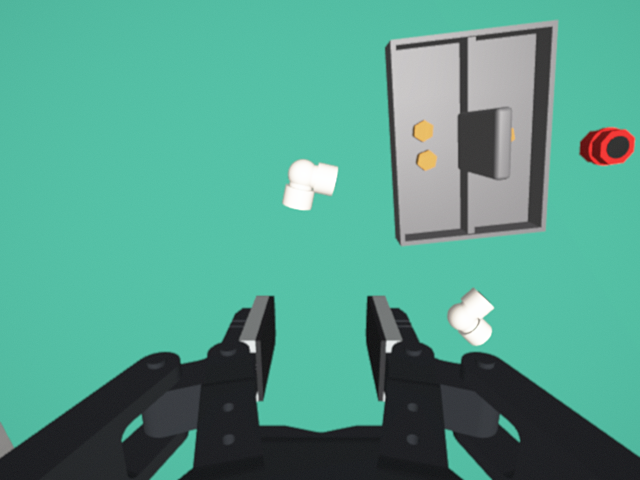

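The grip missed: the elbow hasn't moved and the fingers closed on nothing. I'll go down again and look before closing.

Run:
```python
from h import *
im=load('wrist'); p,a,_=elbow(im,(.36,-.325))
u=a+np.pi/2; du=np.array([np.cos(u),np.sin(u)]); g=p+.026*du; yaw=u+np.pi/2
b=ok([*g,.12],yaw); print(g,b[1],yaw); robot.move_to([*g,.12],down(b[1]).tolist()); robot.move_gripper(.045)
robot.move_straight([*g,.012],speed=.1); print(st(),R.from_quat(robot.get_obs()['tcp_rot']).as_matrix().round(3).tolist())
s=shot('side'); w=shot('wrist'); c=shot('scene')
pu,pv=[int(x) for x in proj(s,[*g,.02])]; cu,cv_=[int(x) for x in proj(c,[*g,.02])]
f=lambda i,u,v,r:cv2.resize(i['color'][max(v-r,0):v+r,u-r:u+r],(400,400))
cv2.imwrite('pics/chk.png',np.hstack([f(s,pu,pv,60),cv2.resize(w['color'],(400,400))]))
```

```text
[ 0.37928157 -0.32176244] 1.3697901156214765 1.3697901156214765
(19.7, [0.3797, -0.3223, 0.0127], 'F', [1.2, 0.4, 0.8], 'gap', 0.045, 'g', 0.0) [[-0.98, 0.2, 0.001], [0.2, 0.98, -0.001], [-0.001, -0.001, -1.0]]
```

View pics/chk.png

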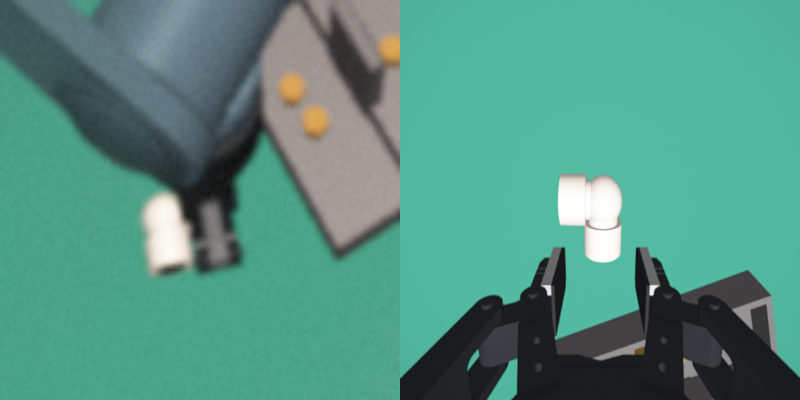

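Run:
```python
from h import *
s=load('side');w=load('wrist');g=np.array([.3797,-.3223]);y=np.array([.2,.98])
pu,pv=[int(x) for x in proj(s,[.3793,-.3218,.02])]
for z in (0,.012,.024,.036): 
    u,v=proj(s,[*(g-.03*y),z]); print(z,'crop',(u-pu+60)/.3,(v-pv+60)/.3, 'wrist pad inner edge(800x400 pic)',[ [round(float(t),0) for t in (lambda q:(q[0]/1.6+400,q[1]/1.2))(proj(w,[*(g+sx*.011*np.array([-.98,.2])+sy*.0225*y),z]))] for sx in (1,-1) for sy in (1,-1)])
```

```text
0 crop 213.95718951657597 261.0580172096904 wrist pad inner edge(800x400 pic) [[629.0, 221.0], [571.0, 221.0], [628.0, 255.0], [572.0, 255.0]]
0.012 crop 213.27627891131746 255.3500120086585 wrist pad inner edge(800x400 pic) [[631.0, 228.0], [569.0, 228.0], [630.0, 265.0], [570.0, 265.0]]
0.024 crop 212.58201405639323 249.53005947422034 wrist pad inner edge(800x400 pic) [[633.0, 237.0], [567.0, 237.0], [632.0, 276.0], [568.0, 275.0]]
0.036 crop 211.8739981990704 243.59483366807052 wrist pad inner edge(800x400 pic) [[636.0, 247.0], [564.0, 246.0], [634.0, 288.0], [565.0, 288.0]]
```

Run:
```python
from h import *
robot.move_straight([.3797,-.3223,.15],speed=.25)
robot.move_to([.42,-.45,.03],down(0).tolist()); robot.move_gripper(.03)
z=.014
while z>-.025:
    robot.move_straight([.42,-.45,z],speed=.05); o=robot.get_obs(); F=o['contact_force'][2]; print(round(z,4),round(o['position'][2],4),round(F,1))
    if abs(F)>6: break
    z-=.002
robot.move_straight([.42,-.45,.05],speed=.1)
im=shot('wrist'); cv2.imwrite('pics/gr.png',im['color'][240:480,120:520])
robot.move_gripper(0); im=shot('wrist'); cv2.imwrite('pics/gr2.png',np.hstack([cv2.imread('pics/gr.png'),im['color'][240:480,120:520]]))
```

```text
0.014 0.0133 -0.2
0.012 0.0121 0.6
0.01 0.0099 -0.9
0.008 0.0078 0.6
0.006 0.0058 0.5
0.004 0.0038 -0.0
0.002 0.0018 -0.4
0.0 -0.0002 -0.8
-0.002 -0.0022 0.1
-0.004 -0.0042 -0.4
-0.006 -0.0062 0.4
-0.008 -0.0082 0.1
-0.01 -0.0102 0.0
-0.012 -0.0122 0.2
-0.014 -0.0142 -0.4
-0.016 -0.0162 0.2
-0.018 -0.0182 -0.2
-0.02 -0.0201 -0.2
-0.022 -0.0201 13.5
```

View pics/gr2.png

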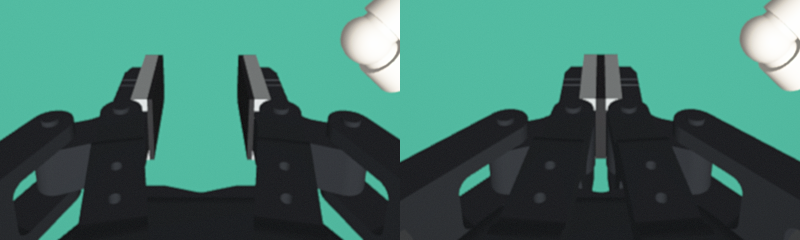

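Touching the bench shows that the real fingertips sit about 20 mm behind the reported TCP at a 30 mm gap. That is a 31 mm tool offset against the description, and the wrist view agrees. I'll correct all heights by it.

Run:
```python
from h import *
near=np.array([.36,-.325]); robot.move_gripper(.06); robot.move_to([.36,-.345,.2],down(0).tolist()); im=shot('wrist')
p,a,_=elbow(im,near); print(p,a)
u=a+np.pi/2; du=np.array([np.cos(u),np.sin(u)])
carry(p+.025*du,u+np.pi/2,-.0175,tray(.0203+.025,-.046),TA+np.pi/2,.0005,.045,.037)
robot.move_to([.52,-.477,.2],down(0).tolist()); im=shot('wrist','w5.png'); print(elbow(im,(.52,-.457)))
```

```text
[ 0.35414896 -0.31646278] -1.7910081904855324
(32.8, [0.3789, -0.3224, -0.0169], 'F', [0.0, -0.1, 0.8], 'gap', 0.0451, 'g', 0.0)
grip (33.1, [0.3791, -0.3226, -0.0167], 'F', [0.0, 1.1, 4.8], 'gap', 0.0247, 'g', 58.7)
up (34.0, [0.3778, -0.321, 0.1384], 'F', [0.6, 0.1, 0.1], 'gap', 0.0245, 'g', 58.8)
low (36.1, [0.5488, -0.3268, 0.0016], 'F', [-0.0, -0.2, -0.9], 'gap', 0.0248, 'g', 58.8)
out (37.3, [0.5473, -0.3256, 0.1583], 'F', [0.5, 0.0, -0.1], 'gap', 0.0369, 'g', 0.0)
(array([ 0.51187559, -0.4569312 ]), np.float64(-0.7460146714070841), array([0.0427575 , 0.04465637]))
```

View pics/w5.png

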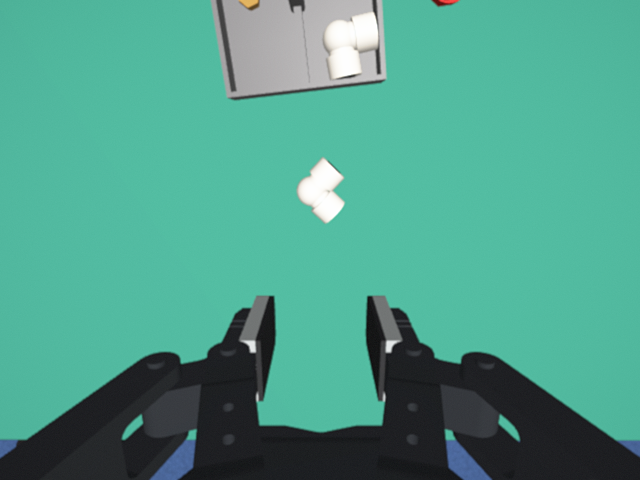

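Elbow 1 lies in the tray at (350,45). Elbow 2 is at (320,190), undisturbed. Next come elbow 2 and the coupling.

Run:
```python
from h import *
im=load('wrist'); p,a,_=elbow(im,(.52,-.457)); du=np.array([np.cos(a),np.sin(a)])
carry(p+.025*du,a+np.pi/2,-.0185,tray(.0203+.025,.046),TA+np.pi/2,.0005,.045,.037)
n=np.array([.664,-.217]); robot.move_to([n[0],n[1]-.06,.2],down(0).tolist()); im=shot('wrist','w6.png')
P=blob(im,n,.02,.12); c=(P.min(0)+P.max(0))/2; print(c,P.max(0)-P.min(0)); print(onz(im,*proj(im,[*c,.02]),.028))
```

```text
(41.3, [0.5307, -0.4745, -0.0175], 'F', [-0.6, 0.5, 0.2], 'gap', 0.0448, 'g', 0.0)
grip (41.6, [0.5308, -0.4745, -0.0175], 'F', [-0.6, -0.8, 3.7], 'gap', 0.0247, 'g', 58.8)
up (42.5, [0.5294, -0.473, 0.1379], 'F', [0.5, 0.5, 0.6], 'gap', 0.0245, 'g', 58.9)
low (44.8, [0.5387, -0.2353, 0.0014], 'F', [0.5, 0.3, 0.2], 'gap', 0.0249, 'g', 58.9)
out (46.0, [0.5371, -0.2342, 0.1585], 'F', [-0.3, 0.5, -1.0], 'gap', 0.0371, 'g', 0.0)
[ 0.66206548 -0.21814733] [0.03200026 0.03180553]
[ 0.66209313 -0.21781744  0.028     ]
```

View pics/w6.png

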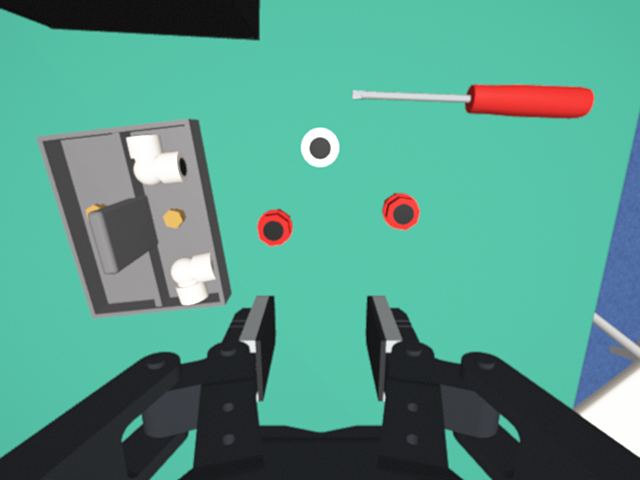

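Both elbows are in the tray, at (157,163) and (192,278). The coupling is at (320,148).

Run:
```python
from h import *
carry(np.array([.662,-.218]),0,-.0175,tray(-.032,.046),TA-np.pi/2,.004,.05,.038)
robot.move_to([.498,-.36,.2],down(0).tolist()); im=shot('wrist','w7.png')
print([onz(im,*p,.085)[:2].round(4) for p in ((320,147),)])
```

```text
(49.9, [0.6626, -0.2183, -0.0165], 'F', [-0.5, -0.1, -0.5], 'gap', 0.0499, 'g', 0.0)
grip (50.2, [0.6627, -0.2184, -0.0165], 'F', [-0.3, -0.1, 3.7], 'gap', 0.0286, 'g', 59.3)
up (51.1, [0.6609, -0.2175, 0.138], 'F', [-0.0, 0.6, 0.5], 'gap', 0.0281, 'g', 59.1)
low (53.5, [0.4618, -0.2437, 0.0048], 'F', [-0.8, -0.0, 0.2], 'gap', 0.0281, 'g', 59.1)
out (54.7, [0.4604, -0.2427, 0.1586], 'F', [0.2, -0.5, 0.1], 'gap', 0.0379, 'g', 0.0)
[array([ 0.4968, -0.298 ])]
```

View pics/w7.png

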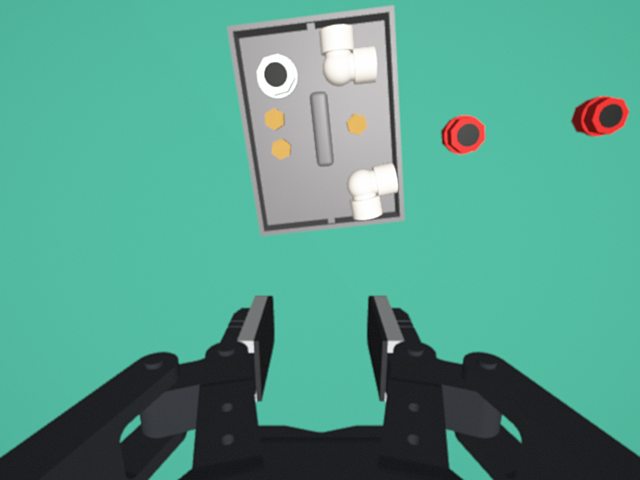

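Run:
```python
from h import *
im=load('wrist'); print(onz(im,321.5,128.5,.085).round(4))
for x,y in ((.061,-.046),(.061,.046),(.065,-.085)): print([tuple(np.round(proj(im,[*tray(x,y),z]),0)) for z in (.004,.028)])
v=cv2.resize(im['color'][0:240,215:415],None,fx=2.5,fy=2.5,interpolation=cv2.INTER_CUBIC); cv2.imwrite('pics/z.png',v)
```

```text
[ 0.4978 -0.2856  0.085 ]
[(np.float64(393.0), np.float64(173.0)), (np.float64(398.0), np.float64(176.0))]
[(np.float64(387.0), np.float64(65.0)), (np.float64(392.0), np.float64(60.0))]
[(np.float64(399.0), np.float64(214.0)), (np.float64(405.0), np.float64(220.0))]
```

View pics/z.png

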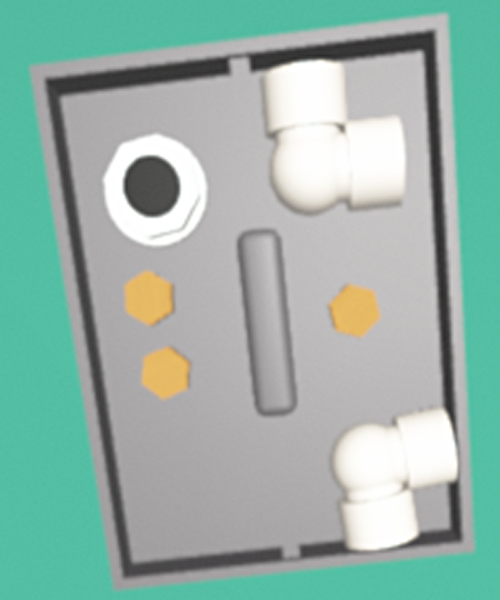

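All fittings and plugs are in the tray, and the handle is centred at (.498,-.2855). Now one composite view of the toolbox and hook, from several poses.

Run:
```python
from h import *
def go(p): robot.move_to(p,down(0).tolist())
robot.move_straight([.498,-.36,.3],speed=.25)
go([.52,-.08,.40]); A=shot('wrist'); np.savez('A.npz',**A)
go([.50,.28,.36]); B=shot('wrist'); np.savez('B.npz',**B)
go([.62,.24,.36]); C=shot('wrist'); np.savez('C.npz',**C)
robot.move_to([.45,-.2,.4],down(0).tolist()); D=shot('scene'); S=shot('side'); np.savez('D.npz',**D);np.savez('S.npz',**S)
h=(.551,.388,.19)
def crop(i,c,w,hh):
    u,v=[int(t) for t in c]; u0=min(max(u-w//2,0),640-w); v0=min(max(v-hh//2,0),480-hh); print('origin',u0,v0,w,hh); return cv2.resize(i['color'][v0:v0+hh,u0:u0+w],(400,300),interpolation=cv2.INTER_CUBIC)
im=np.vstack([np.hstack([crop(A,(330,250),480,360),crop(B,proj(B,h),240,180)]),np.hstack([crop(C,proj(C,h),240,180),crop(D,(470,215),120,90)])])
cv2.imwrite('pics/comp.png',im); print(st())
```

```text
origin 90 70 480 360
origin 263 0 240 180
origin 110 0 240 180
origin 410 170 120 90
(61.8, [0.4504, -0.1994, 0.3999], 'F', [0.4, 0.5, 0.4], 'gap', 0.038, 'g', 0.0)
```

View pics/comp.png

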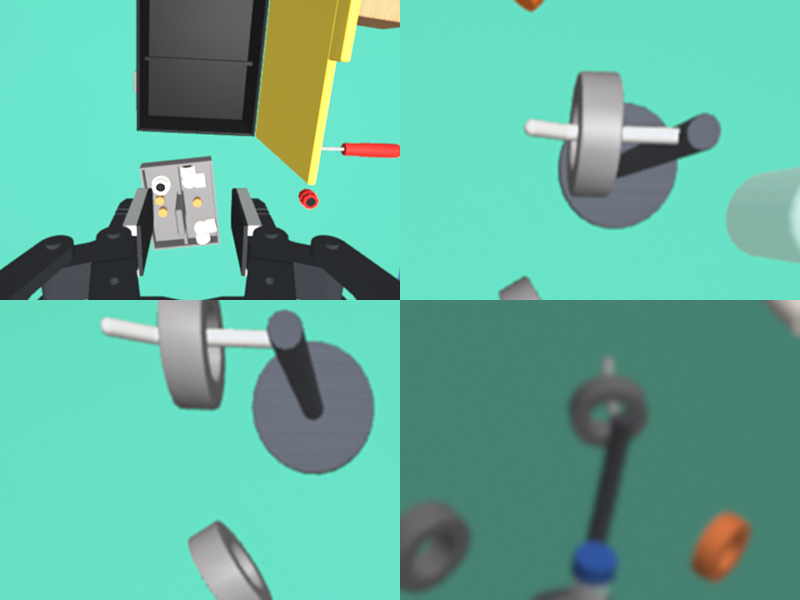

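Readings from the composite:
- **Box:** the −y rim corners are at panel-A (137,131) and (255,137).
- **Hook:** the bar runs from the post top (705,131) to the tip (530,127) in panel B, and from (285,325) to (105,327) in panel C. The nut hangs on the bar. The smaller grey ring is the hanging one.

Run:
```python
from h import *
L=lambda n:dict(np.load(n+'.npz')); A,B,C=L('A'),L('B'),L('C')
print('A corners',onz(A,254.4,227.2,.105)[:2].round(4),onz(A,396,234.4,.105)[:2].round(4),'left edge',onz(A,254.4,90,.105)[:2].round(4))
W=dict(A); W['world_from_camera']=np.array([[1.0,-0.0,0.001,0.6],[0.0,0.958,0.286,0.272],[-0.001,-0.286,0.958,0.521],[0,0,0,1]])
print('w2 far corners',[onz(W,*p,.105)[:2].round(4) for p in ((190,219),(343,226))])
print('div',[onz(A,90+1.2*u,70+1.2*v,.055)[:2].round(4) for u,v in ((148,60),(252,64))])
print('hinge/lid inner lower line',onz(A,90+1.2*255,70+1.2*136,.105).round(4))
tip=two(B,(341,76.2),C,(173,16.2)); post=two(B,(263+.6*305,78.6),C,(110+.6*285,.6*25)); print('tip',tip,'post',post)
for z,t in ((.212,tip),): print(onz(B,341,76.2,.212),onz(C,173,16.2,.212))
print('post top',onz(B,263+.6*305,78.6,.218),onz(C,281,15,.218))
# grey nut mask bounding in B
g=B['color'].astype(int); m=((g.max(2)-g.min(2)<14)&(g.min(2)>95)&(g.max(2)<200)).astype(np.uint8)
cs=[c for c in cv2.findContours(m,0,2)[0] if cv2.contourArea(c)>400]; print([cv2.boundingRect(c) for c in cs])
# rim edges: dark mask in A
g=A['color'].astype(int); m=(g.max(2)<75).astype(np.uint8); m[260:]=0
for c in cv2.findContours(m,0,2)[0]:
    if cv2.contourArea(c)>5000: print('dark',cv2.minAreaRect(c),cv2.approxPolyDP(c,6,True)[:,0].tolist())
```

```text
A corners [ 0.4381 -0.1219] [ 0.6117 -0.1308] left edge [0.4457 0.0346]
w2 far corners [array([0.4548, 0.1768]), array([0.625 , 0.1689])]
div [array([ 0.4514, -0.0225]), array([ 0.6107, -0.0283])]
hinge/lid inner lower line [ 0.6117 -0.1292  0.105 ]
tip (array([0.5153082 , 0.3896747 , 0.21331723]), np.float64(0.0008311948656013305)) post (array([0.59235017, 0.38837794, 0.21769175]), np.float64(0.0009643817773394769))
[0.51550497 0.39023606 0.212     ] [0.5147478  0.38960208 0.212     ]
post top [0.59207282 0.38788354 0.218     ] [0.59252315 0.38877081 0.218     ]
[(615, 350, 25, 107), (237, 297, 30, 57), (374, 296, 30, 58), (323, 167, 44, 58), (338, 43, 93, 74)]
dark ((332.8307189941406, 113.9237289428711), (164.10446166992188, 232.61935424804688), 1.6365771293640137) [[254, 0], [255, 225], [393, 232], [418, 0], [400, 0], [385, 143], [281, 135], [269, 104], [275, 6]]
```

```bash
cat >> h.py <<'E'
CC=np.array([.5324,.0233]); CA=np.deg2rad(-2.85)
def case(x,y):
    c,s=np.cos(CA),np.sin(CA); return CC+np.array([c*x-s*y,s*x+c*y])
E
python3 - <<'E'
from h import *
g=np.array([.498,-.2855]); robot.move_to([*g,.15],down(TA).tolist()); robot.move_gripper(.04)
robot.move_straight([*g,.027],speed=.08); print(st())
robot.move_gripper(0.); print('grip',st())
robot.move_straight([*g,.06],speed=.05); print('up',st(),np.round(robot.get_obs()['ft_torque'],2))
robot.move_straight([*g,.20],speed=.12)
t=case(0,.05); robot.move_straight([*t,.20],down(CA).tolist(),speed=.12); print(st())
im=shot('wrist'); np.savez('T.npz',**im); s=shot('side')
E
```

```text
(64.7, [0.4984, -0.2858, 0.0276], 'F', [0.7, 0.1, 0.1], 'gap', 0.0398, 'g', 0.0)
grip (65.1, [0.4983, -0.2857, 0.0274], 'F', [0.2, -0.2, 1.4], 'gap', 0.0112, 'g', 59.1)
up (65.9, [0.4978, -0.2853, 0.0598], 'F', [-0.0, 0.1, -5.0], 'gap', 0.0118, 'g', 58.3) [ 0.   -0.01 -0.02]
(70.4, [0.5349, 0.073, 0.2], 'F', [-0.3, 0.0, -3.9], 'gap', 0.0111, 'g', 58.4)
```

Run:
```python
from h import *
t=case(0,.05)
robot.move_straight([*t,.12],speed=.1); print(st())
z=.12
while z>.030:
    z-=.008 if z>.045 else .002
    robot.move_straight([*t,z],speed=.05); o=robot.get_obs(); F=np.round(o['contact_force'],1)
    if z<.05 or np.abs(F[:2]).max()>4: print(round(z,3),round(o['position'][2],4),F)
    if F[2]>-1 or np.abs(F[:2]).max()>8: break
```

```text
(71.4, [0.5356, 0.0732, 0.1208], 'F', [0.2, 0.2, -3.6], 'gap', 0.0113, 'g', 58.4)
0.048 0.0474 [ 0.7 -0.6 -4.3]
0.04 0.0394 [ 0.2  0.4 -2.9]
0.038 0.038 [ 2.   0.6 -4.1]
0.036 0.0359 [ 0.5 -0.4 -4.6]
0.034 0.0338 [-0.7  0.1 -3.6]
0.032 0.0325 [ 0.4  0.7 -1.2]
0.03 0.0324 [-8.3 -0.  13.7]
```

The tray is on the floor of the bay at the height predicted (5 mm up). Releasing it, then going for the nut.

Run:
```python
from h import *
t=case(0,.05); robot.move_straight([*t,.032],speed=.03); print(st())
robot.move_gripper(.035); print(st())
robot.move_straight([*t,.30],speed=.15); im=shot('wrist'); np.savez('U.npz',**im)
tip=np.array([.5152,.3898]); d=np.array([.5923,.3883])-tip; d/=np.linalg.norm(d); n=tip+.040*d
y=np.arctan2(d[1],d[0])+np.pi/2
q=ok([*n,.145],y); q2=ok([*case(0,-.0925),.0],CA,np.array(q[2])); print(q[:2],np.round(q[2],2),q2[:2],np.round(q2[2],2))
robot.move_to([*n,.30],down(q[1]).tolist()); robot.move_gripper(.08)
robot.move_straight([*n,.145],speed=.1); print(st())
robot.move_gripper(.0); print('grip',st())
```

```text
(76.0, [0.5352, 0.0732, 0.0324], 'F', [-1.4, 0.4, 3.5], 'gap', 0.0114, 'g', 59.5)
(76.4, [0.535, 0.0732, 0.032], 'F', [0.6, -0.4, 0.5], 'gap', 0.0355, 'g', 0.0)
(np.float64(1.0827342786864942), np.float64(1.5513435279682355)) [ 0.44  0.37  1.53 -0.    1.24 -1.11] (np.float64(0.8134636940066229), np.float64(-0.04974188368183839)) [-0.34  0.28  1.96 -0.    0.9  -0.29]
(81.8, [0.5557, 0.3893, 0.1459], 'F', [0.1, 0.3, 0.2], 'gap', 0.0801, 'g', 0.0)
grip (82.1, [0.5556, 0.3893, 0.1461], 'F', [-1.9, 0.4, 3.6], 'gap', 0.0548, 'g', 62.6)
```

Run:
```python
from h import *
tip=np.array([.5152,.3898]); d=np.array([.5923,.3883])-tip; d/=np.linalg.norm(d); n=tip+.040*d
robot.move_straight([*n,.1625],speed=.04); print(st())
for L in (.02,.035,.05,.075):
    robot.move_straight([*(n-L*d),.1625],speed=.05); print(st())
    if np.linalg.norm(robot.get_obs()['contact_force'])>8: break
else:
    robot.move_straight([*(n-.09*d),.28],speed=.12); print(st())
    im=shot('wrist'); np.savez('N.npz',**im)
```

```text
(82.7, [0.5552, 0.389, 0.1625], 'F', [-0.6, -0.0, -1.6], 'gap', 0.0546, 'g', 63.1)
(83.3, [0.535, 0.3895, 0.1627], 'F', [0.3, -0.0, -1.2], 'gap', 0.0547, 'g', 63.1)
(83.7, [0.52, 0.3898, 0.1625], 'F', [-1.1, 0.3, -0.8], 'gap', 0.0548, 'g', 63.1)
(84.2, [0.5049, 0.3901, 0.1626], 'F', [0.4, -1.2, -1.2], 'gap', 0.0544, 'g', 63.1)
(84.8, [0.4802, 0.3905, 0.1626], 'F', [-0.2, 0.4, -0.2], 'gap', 0.0543, 'g', 63.1)
(86.0, [0.4648, 0.3905, 0.2788], 'F', [-0.3, -1.0, -1.3], 'gap', 0.0545, 'g', 63.1)
```

Run:
```python
from h import *
t=case(-.01,-.0925)
robot.move_to([.46,.15,.28],down(CA+np.pi/4).tolist())
robot.move_to([*t,.25],down(CA).tolist()); print(st())
robot.move_straight([*t,.04],speed=.15); print(st())
robot.move_straight([*t,-.004],speed=.05); print(st())
robot.move_gripper(.068); robot.pause(.3); print(st())
robot.move_straight([*t,.30],speed=.15); im=shot('wrist'); np.savez('V.npz',**im)
robot.move_to([.47,-.08,.40],down(0).tolist()); im=shot('wrist'); np.savez('A2.npz',**im); print(st())
shot('scene'); shot('side')
g=im['color'].astype(int)
Rn=[proj(im,[*case(x,y),.06]) for x,y in ((-.0825,-.145),(.0825,-.05))]; print(Rn)
m=((g.max(2)-g.min(2)<16)&(g.min(2)>85)&(g.max(2)<210)).astype(np.uint8); m[300:]=0
for c in cv2.findContours(m,0,2)[0]:
    if cv2.contourArea(c)>150:
        x,y,w,h=cv2.boundingRect(c); q=onz(im,x+w/2,y+h/2,.03)[:2]-CC; ca,sa=np.cos(CA),np.sin(CA)
        print((x,y,w,h),'case xy',round(ca*q[0]+sa*q[1],3),round(-sa*q[0]+ca*q[1],3))
# lid angle from yellow in side/scene: extent of tab
D=load('scene'); hsv=cv2.cvtColor(D['color'],cv2.COLOR_BGR2HSV); y=cv2.inRange(hsv,(22,120,80),(36,255,255)); c=max([c for c in cv2.findContours(y[150:],0,2)[0]],key=cv2.contourArea); x0,y0,w,h=cv2.boundingRect(c); y0+=150; print('yellow',x0,y0,w,h)
ca,sa=np.cos(CA),np.sin(CA)
for a in (1.4,1.5,1.6,1.7,1.8):
    H=case(.0875,0); L=.195; p=case(.0875-L*np.cos(a),0); print(a,np.round(proj(D,[*p,.1055+L*np.sin(a)]),1))
```

```text
(87.9, [0.518, -0.0673, 0.2501], 'F', [0.6, -0.0, -0.8], 'gap', 0.0551, 'g', 63.1)
(89.4, [0.5186, -0.0688, 0.0409], 'F', [0.3, -0.7, -0.5], 'gap', 0.0542, 'g', 63.1)
(90.5, [0.5181, -0.0687, -0.0037], 'F', [0.3, -0.2, -0.8], 'gap', 0.0549, 'g', 63.1)
(91.0, [0.5178, -0.0686, -0.004], 'F', [-0.8, -0.5, -0.3], 'gap', 0.0674, 'g', 0.0)
(93.8, [0.4698, -0.0799, 0.3991], 'F', [1.1, -0.8, 0.6], 'gap', 0.0681, 'g', 0.0)
[(np.float64(300.01599822432945), np.float64(215.72509419612683)), (np.float64(432.2542012312337), np.float64(149.17600358702867))]
(336, 162, 41, 19) case xy -0.009 -0.086
(343, 13, 14, 16) case xy -0.031 0.097
(411, 0, 17, 104) case xy 0.059 0.067
(361, 0, 51, 132) case xy 0.019 0.048
(316, 0, 116, 138) case xy 0.004 0.044
yellow 256 186 131 65
1.4 [322.6 172.8]
1.5 [321.9 176.7]
1.6 [321.1 181.5]
1.7 [320.4 187. ]
1.8 [319.7 193.4]
```

The nut stands upright in the small bay, the tray is in the large bay, and the lid is at about 1.68 rad. Now I'll close the lid, pushing from behind with the closed fingers along its arc.

```bash
cat > lid.py <<'E'
from h import *
hw=.011; off=.020
def tcp(x,z): return [*case(x,0.),z-off]
def surf(t,r=.14): return .0875-r*np.cos(t)+.008*np.sin(t)+hw, .1055+r*np.sin(t)+.008*np.cos(t)
robot.move_gripper(0.)
a=.0875+.052+hw
b=ok(tcp(a,.40),CA+np.pi/2); qd=down(b[1]).tolist()
robot.move_to([*case(-.05,0),.42],qd); robot.move_to(tcp(a,.42),qd); robot.move_straight(tcp(a,.245),speed=.12); print(st())
for t in np.r_[1.4,1.25:-.01:-.125]:
    robot.move_straight(tcp(*surf(t)),speed=.07 if t<1.4 else .05); o=robot.get_obs(); F=o['contact_force']; print(round(float(t),3),np.round(F,1))
    if np.linalg.norm(F)>15: break
z=surf(0)[1]
while F[2]<12 and z>.104:
    z-=.001; robot.move_straight(tcp(surf(0)[0],z),speed=.03); F=robot.get_obs()['contact_force']; 
print(z,st())
E
python3 lid.py
```

```text
(98.2, [0.6833, 0.0158, 0.2261], 'F', [0.2, 0.3, -0.1], 'gap', -0.0001, 'g', 0.0)
1.4 [-0.4 -0.2  0.1]
1.25 [0.1 0.3 0.1]
1.125 [ 0.9 -0.8  0. ]
1.0 [-0.8  0.2  0.3]
0.875 [ 0.4 -0.8  0.5]
0.75 [-0.   0.3 -0.6]
0.625 [-0.5  0.   0.4]
0.5 [ 0.3 -0.2 -0. ]
0.375 [ 0.6 -0.3 -0.1]
0.25 [-0.3 -0.4  0.2]
0.125 [0.3 0.6 0.4]
0.0 [-0.  -0.   5.7]
0.11249999999999999 (104.4, [0.4916, 0.0252, 0.0937], 'F', [-3.9, 0.5, 12.5], 'gap', -0.0001, 'g', 6.0)
```

Run:
```python
from h import *
p=robot.get_obs()['position']; robot.move_straight([p[0],p[1],.25],speed=.15)
robot.move_to([.45,-.2,.42],down(0).tolist())
D=shot('scene'); S=shot('side')
for n,i in (('scene',D),('side',S)):
    h=cv2.cvtColor(i['color'],cv2.COLOR_BGR2HSV); y=cv2.inRange(h,(20,110,70),(38,255,255)); 
    if n=='scene': y[:150]=0
    c=max(cv2.findContours(y,0,2)[0],key=cv2.contourArea); print(n,cv2.boundingRect(c),cv2.approxPolyDP(c,4,True)[:,0].tolist())
    for a in (0,.03,.08): print(a,[np.round(proj(i,[*case(.0875-.175*np.cos(a)+.008*np.sin(a),yy),.1055+.175*np.sin(a)+.008*np.cos(a)]),1).tolist() for yy in (-.15,.15)])
    print('hinge side',[np.round(proj(i,[*case(.0875,yy),.1135]),1).tolist() for yy in (-.15,.15)])
print(st())
```

```text
scene (263, 196, 119, 52) [[263, 235], [270, 242], [380, 247], [381, 204], [333, 196], [273, 198]]
0 [[272.7, 197.1], [382.5, 202.2]]
0.03 [[272.5, 195.6], [382.6, 200.7]]
0.08 [[272.3, 193.2], [382.8, 198.3]]
hinge side [[262.0, 238.8], [382.5, 245.1]]
side (256, 216, 110, 99) [[256, 218], [267, 249], [261, 254], [267, 272], [278, 277], [292, 314], [365, 290], [330, 221], [317, 229], [339, 275], [301, 288], [278, 233], [261, 216]]
0 [[293.0, 314.2], [255.6, 217.6]]
0.03 [[293.0, 312.9], [255.4, 216.2]]
0.08 [[293.2, 310.8], [255.4, 213.8]]
hinge side [[366.6, 289.5], [319.8, 199.4]]
(106.8, [0.4501, -0.1991, 0.4187], 'F', [-0.4, -0.4, -0.3], 'gap', 0.0002, 'g', 0.0)
```

```bash
python3 -c "
from h import *
print(workorder.finish_job())"
```

```text
the job is handed in; nothing more can be done
None
```

The job is handed in at about 107 s of the 210 s: all three white fittings (two elbows, one coupling) are in the tray, the tray is in the large bay, the nut is in the small bay, and both cameras show the lid shut.

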